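# Fetch the green-banded objective from behind the bottles

## Task

The microscope objective with the green band stands at the back of the grey storage tray, behind two bottles: first stand both bottles on the black rubber mat, then stand the green-banded objective in the brass-rimmed lens seat, and when it is there put each bottle back in the tray on the round pad of its cap's colour. Keep everything you carry upright and set it down gently rather than letting it drop. Leave the red-banded objective, the specimen pot and the slide box where they are, and finish with everything released and standing still.

Things in the scene. Friction and masses are not known exactly. Their poses are not given: they have to be found in the camera images.
- bottle_yellow_mid (a point): Amber glass bottle with a paper label and a yellow cap, upright, 115 mm tall, 105 to 210 g (it varies); straight round body 42 mm in diameter from the foot up to 82 mm, then shoulder and neck, and a cap 31 mm in diameter from 95 to 115 mm. Starts standing on the yellow pad. This point is on its axis, half-way up (57.5 mm above its foot); z up along its axis.
- bottle_blue_mid (a point): White plastic bottle with a paper label and a blue cap, of the same shape and size as the amber one, 105 to 210 g. Starts standing on the blue pad. This point is on its axis, 57.5 mm above its foot; z up along its axis.
- lens_green_mid (a point): Steel microscope objective with a green band, standing nose up, 56 mm tall, 130 g: barrel 34 mm in diameter from the foot up to 38 mm, its top 3 mm being the coloured band (seen from above as a ring), then a dark nose 20 mm in diameter that tapers. Starts on the tray floor, 4 mm above the table, behind the bottles. This point is on its axis, 28 mm above its foot; z up along its axis.
- lens_red_mid (a point): A second objective, the same but with a red band, standing beside the green one in the tray (which is left and which right varies). To be left alone. Point on its axis, 28 mm above its foot.
- pad_yellow: Fixed yellow round pad, 60 mm in diameter, in the front half of the grey storage tray: the yellow-capped bottle's place. Origin at its centre at table height; its top is 6 mm above the table (2 mm above the tray floor). The tray is fixed, 165 x 200 mm, with a rim 10 mm above the table. The pad's x axis points to the back of the tray (where the objectives stand, about 54 mm behind the row of pads), its y axis along the row of the two pads, which are 94 mm apart; z up.
- pad_blue: Fixed blue round pad, like the yellow one and beside it (which is left and which right varies): the blue-capped bottle's place. Origin at its centre at table height, top 6 mm above the table; x axis to the back of the tray, y axis along the row of pads.
- mat: Fixed black rubber mat to one side of the tray (left or right varies), 220 mm along its x axis, 120 mm along its y axis, 3 mm thick: the side area with room for both bottles. Origin at its centre at table height, z up.
- seat: Fixed round lens seat on the other side of the tray: a dark steel disc 76 mm in diameter, its floor 3 mm above the table, with a brass rim ring of 58 mm inner and 68 mm outer diameter whose top is 7 mm above the table. Origin at its centre at table height, z up.
- pot_mid (a point): Small specimen pot with an orange lid, 38 mm in diameter, 45 mm tall, loose, standing about 110 mm from the lens seat. To be left alone. Point on its axis, 22.5 mm above its foot.
- slidebox_mid (a point): Blue and white slide box, 50 x 102 x 32 mm (the long side across, about along y), loose, lying between the robot and the tray. To be left alone. Point at its centre, 16 mm above the table.
Mind the look-alikes: they are no part of the job. There is more than one size of the pad_yellow; the one meant has the size given above.

How it is judged:
On the way, in this order (a step that is already met when the one before it is completed fails the run):
1. both bottles stand released on the black mat, the green-banded objective still in its place in the tray (x of bottle_yellow_mid in the frame of mat between -0.1 and 0.1 m and y of bottle_yellow_mid in the frame of mat between -0.05 and 0.05 m and height (world z) of each of bottle_yellow_mid, bottle_blue_mid below 0.068 m and angle between each of bottle_yellow_mid, bottle_blue_mid's own z axis and vertical below 0.12 rad and contact force between each of bottle_yellow, bottle_blue and the fingers below 0.05 N and linear speed of each of bottle_yellow, bottle_blue below 0.02 m/s and x of bottle_blue_mid in the frame of mat between -0.1 and 0.1 m and y of bottle_blue_mid in the frame of mat between -0.05 and 0.05 m and distance of lens_green_mid from where it was at the start of the episode below 0.03 m), for 0.2 s.
2. the green-banded objective stands released in the lens seat while both bottles are still on the mat (horizontal distance between lens_green_mid and seat below 0.014 m and height (world z) of lens_green_mid below 0.0355 m and angle between each of lens_green_mid, bottle_yellow_mid, bottle_blue_mid's own z axis and vertical below 0.12 rad and contact force between each of lens_green, bottle_yellow, bottle_blue and the fingers below 0.05 N and linear speed of each of lens_green, bottle_yellow, bottle_blue below 0.02 m/s and x of bottle_yellow_mid in the frame of mat between -0.1 and 0.1 m and y of bottle_yellow_mid in the frame of mat between -0.05 and 0.05 m and height (world z) of each of bottle_yellow_mid, bottle_blue_mid below 0.068 m and x of bottle_blue_mid in the frame of mat between -0.1 and 0.1 m and y of bottle_blue_mid in the frame of mat between -0.05 and 0.05 m), for 0.2 s.
At the end, for the whole second after the job is handed in: Bottles upright on the pads of their caps' colours, axis within 13 mm of the pad centre; green objective upright inside the seat's rim, within 14 mm of its centre; all released and at rest; red objective, pot and slide box within 20 mm of their starts (horizontal distance between bottle_yellow_mid and pad_yellow below 0.013 m and height (world z) of bottle_yellow_mid between 0.056 and 0.07 m and angle between each of bottle_yellow_mid, bottle_blue_mid, lens_green_mid's own z axis and vertical below 0.12 rad and contact force between each of bottle_yellow, bottle_blue, lens_green and the fingers below 0.05 N and linear speed of each of bottle_yellow, bottle_blue, lens_green below 0.02 m/s and horizontal distance between bottle_blue_mid and pad_blue below 0.013 m and height (world z) of bottle_blue_mid between 0.056 and 0.07 m and horizontal distance between lens_green_mid and seat below 0.014 m and height (world z) of lens_green_mid below 0.0355 m and distance of each of lens_red_mid, pot_mid, slidebox_mid from where it was at the start of the episode below 0.02 m); the robot touches nothing.
It fails at once if the red-banded lens, the pot or the slide box is moved more than 20 mm (distance of any of lens_red_mid, pot_mid, slidebox_mid from where it was at the start of the episode above 0.02 m).
It fails at once if a bottle or the green-banded lens is tipped by more than 0.5 rad (angle between any of bottle_yellow_mid, bottle_blue_mid, lens_green_mid's own z axis and vertical above 0.5 rad).
It fails at once if a bottle or the green-banded lens is dropped (falls freely by more than about 25 mm) ((linear speed of bottle_yellow above 0.7 m/s and contact force between bottle_yellow and the fingers below 0.05 N) or (linear speed of bottle_blue above 0.7 m/s and contact force between bottle_blue and the fingers below 0.05 N) or (linear speed of lens_green above 0.7 m/s and contact force between lens_green and the fingers below 0.05 N)).
It also fails if it takes over 134 s, if anything falls off the work surface, if the arm or the gripper's body presses on something with over 40 N, if the wrist force passes 120 N, or if a joint passes its speed limit or range.

## Robot

A 7-joint arm with a two-finger parallel gripper is mounted at the origin on the work surface. World frame = base frame: x ahead of the robot, y to its left, z up, the work surface at z = 0. Lengths are in m, angles in rad, forces in N, time in s.
With the tool pointing down it reaches from about 0.4 to 0.875 m from the base axis. Payload 4.4 kg.
Tool frame: the origin (TCP) lies midway between the tips of the shut fingers; the grasp point (between the pads) lies 19 mm behind it; z points along the fingers, y is the line along which they close (so a half turn about z gives the same grasp; the last joint's range is limited). The gripper opens to 85 mm and grips with 20 to 120 N. Pads are 22 mm wide; open, the fingers measure 114 mm over their backs; the gripper's body (76 mm by 85 mm) begins 54 mm behind the grasp point. The pads swing forward as they close: fully open they stand 13 mm farther back than shut.
Start: joints at [1.162, 0.628, 0.038, 1.517, -0.027, 0.996, -0.02], TCP at [0.219, -0.612, 0.231] pointing down, gripper open.
Joint ranges: [-3.06, 3.06], [-0.37, 2.12], [-1.25, 1.32], [0.18, 2.47], [-1.1, 4.24], [0.23, 1.98], [-2.94, 2.94]. Speed limits (rad/s): [2.57, 2.57, 3.14, 3.14, 3.14, 3.14, 3.14].

## Interface

Orientations are given as [roll, pitch, yaw] about the fixed x, y, z axes, in that order (R = Rz(yaw) Ry(pitch) Rx(roll)).
In Python, from station import r gives the robot as it stands.
- The arm moves only by the tool servo_tool, never from a script. Its argument "series" is a list of rows, each an object of numbers: "x", "y", "z": the shift along the tool's x, y, z in cm; "turn": the turn about the tool's z in degrees. In form: [{"x": .., "y": .., "z": .., "turn": ..}, ...]. A call has 1 to 10 rows; each row shifts and turns the commanded pose from where the row before left it, along the tool's axes as they then stand; what a row does not reach is not made up. A row lasts 1/10 s, in which the tool goes at most 50 mm and 8.59 degrees, less where a joint would pass 70% of its speed; a pose out of reach is approached as far as the arm can. A call with a gripper value outside its range is refused whole. "fingers" is the finger opening in cm, from 0 to 8.54, set as the call begins (left out, the last holds). The fingers move at their own pace and stop on an object; the grip force is fixed at half the most. Time passes only in rows, so rows that do not move let the fingers close. It gives the time, the measured TCP pose, the force, the opening and the grip force at its end, in the units of the state.
- r.get_obs(): the state, without advancing time (a new reading comes with each control period).
- r.grab_frame(name): name is "scene" or "top" or "wrist"; returns the picture (400x640x3 uint8, blue, green, red); there is no depth.
- r.calibration(name): a dict with "mtx" (3x3 intrinsics, pixels), "D" ([k1, k2, p1, p2, k3] as OpenCV has them; the pictures are not rectified), "pose" (4x4, takes a point from camera to world coordinates). Camera axes: x right, y down, z forward; pixel columns grow to the right and rows downward; lengths in m; the calibration is good to about 2 mm. A picture is of the moment at which its call begins: read the wrist's pose just before it. calibration takes no time and is no camera call; for the wrist camera it gives the pose at the moment of the call.
- r.hand_in(): hands the job in; it is judged then, once.
The state is a dict: "time": time; "q": joint angles; "qvel": joint speeds; "joint_efforts": joint torques, N m; "ee_pos": TCP position; "eef_rot": TCP orientation; "ft_force": force on the tool from outside, world axes, zero at the start; "moment": the same for the moment, N m; "gripper_width": opening from 0.0 (shut) to 1.0 (fully open); "grip_force": force on a finger pad.
Only numpy, scipy, OpenCV 4.12 (cv2) and the standard library are available. Lean on these libraries where they do the work, as an engineer would, in place of code of your own. Each camera call takes 0.05 s, during which the arm holds its last target. There are 200 camera calls.

## Working session

There is one attempt and no reset: what is moved stays moved. The work goes in short steps, Python scripts to look and compute and a tool call to move; the robot and the scene stay as the last step left them, time stands still between calls to the robot, and variables do not carry over. Pictures are saved under pics/ and viewed, at most 14 in all, crops included, and the job is handed in when it is done.

Besides the shell and the picture viewer there is one more tool, called after "Emit:" as a command line: name --argument value ..., lists and objects as JSON in quotes. servo_tool: Moves the arm, as the interface text tells. Its arguments: {"type":"object","properties":{"series":{"type":"array","items":{"type":"object","properties":{"x":{"type":"number"},"y":{"type":"number"},"z":{"type":"number"},"turn":{"type":"number"}}}},"fingers":{"type":"number"}},"required":["series"]}

```bash
mkdir -p pics; python3 - <<'E'
from station import r
import cv2,numpy as np
o=r.get_obs();print({k:np.round(v,3) for k,v in o.items()})
for n in("scene","top"):
    cv2.imwrite(f"pics/{n}0.png",r.grab_frame(n)); c=r.calibration(n); print(n,np.round(c["mtx"],1).tolist(),c["D"],np.round(c["pose"],3).tolist())
E
```

```text
{'time': np.float64(0.0), 'q': array([ 1.162,  0.629,  0.038,  1.518, -0.027,  0.996, -0.02 ]), 'qvel': array([-0.   , -0.001,  0.002, -0.001,  0.001, -0.   ,  0.001]), 'joint_efforts': array([-1.0000e-03, -5.6342e+01,  1.2260e+00, -1.9345e+01,  1.1000e-02,
        1.1000e-02,  0.0000e+00]), 'ee_pos': array([ 0.218, -0.612,  0.23 ]), 'eef_rot': array([-3.14 ,  0.   ,  0.343]), 'ft_force': array([-0.169, -0.275, -0.102]), 'moment': array([-0.012,  0.015,  0.017]), 'grip_force': np.float64(0.0), 'gripper_width': np.float64(1.001)}
scene [[388.7, 0.0, 325.0], [0.0, 388.7, 199.6], [0.0, 0.0, 1.0]] [-0.07304569  0.          0.          0.          0.        ] [[-0.58, 0.457, -0.674, 1.155], [0.814, 0.319, -0.485, 0.432], [-0.006, -0.83, -0.557, 0.603], [0.0, 0.0, 0.0, 1.0]]
top [[510.7, 0.0, 323.2], [0.0, 510.7, 202.5], [0.0, 0.0, 1.0]] [-0.16995226  0.          0.          0.          0.        ] [[0.012, -0.984, 0.179, 0.311], [-1.0, -0.011, 0.008, -0.003], [-0.006, -0.179, -0.984, 1.202], [0.0, 0.0, 0.0, 1.0]]
```

View pics/scene0.png

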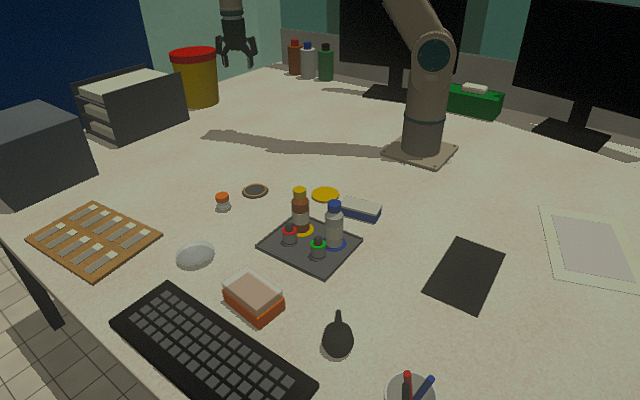

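View pics/top0.png

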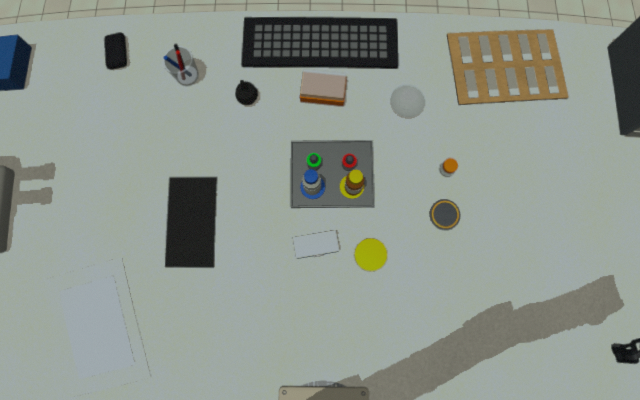

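The top view shows these candidates:
- **Yellow disc:** one under the amber bottle in the tray at (352,187), and a loose look-alike at (371,255). The one in the tray is meant.
- **Objective:** green at (314,160), red at (349,161). Green is meant.
- **Bottles:** blue-capped at (311,178), yellow-capped at (356,177).
- **Dark rectangle:** the mat at (191,222). The keyboard is not it.
- **Round seat:** brass-rimmed at (445,214).

Next I'll check these in close crops.

```bash
python3 - <<'E'
import cv2
t=cv2.imread("pics/top0.png");cv2.imwrite("pics/tc.png",cv2.resize(t[135:270,280:470],None,fx=4.2,fy=4.2,interpolation=cv2.INTER_CUBIC))
t=cv2.imread("pics/scene0.png");cv2.imwrite("pics/sc.png",cv2.resize(t[175:285,210:390],None,fx=4.4,fy=4.4,interpolation=cv2.INTER_CUBIC))
E
```

```text
(no output)
```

View pics/tc.png

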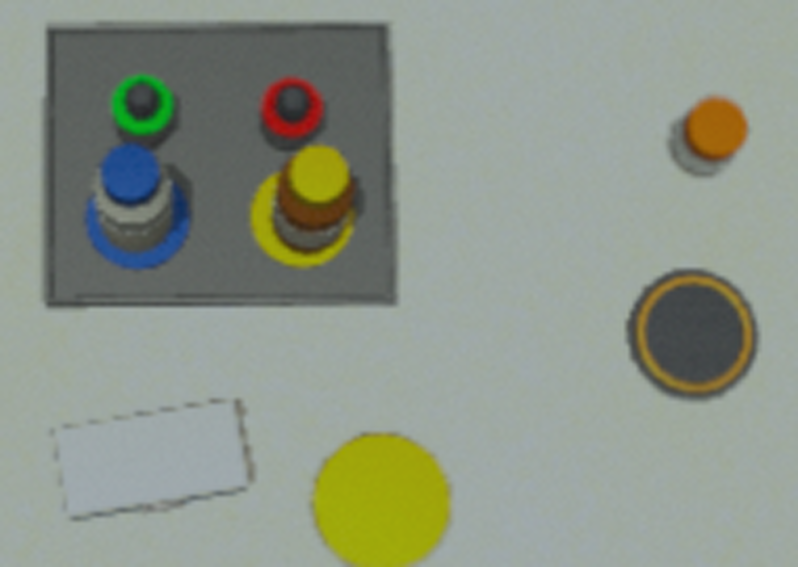

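View pics/sc.png

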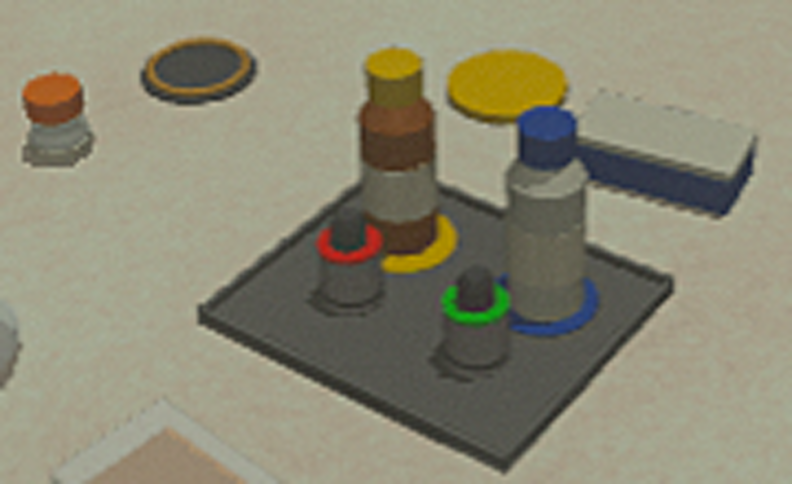

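The crops confirm it: the yellow pad under the amber bottle is the small one, and the loose yellow disc is bigger. The green ring is behind the blue bottle and the red ring behind the amber one. The mat is on the left and the seat on the right. Now I'll triangulate.

```bash
cat >h.py <<'E'
from station import r
import cv2,numpy as np
def ray(n,uv,c=None):
    c=c or r.calibration(n); P=np.array(c["pose"])
    p=cv2.undistortPoints(np.array([[uv]],float),np.array(c["mtx"]),np.array(c["D"]))[0,0]
    return P[:3,3],P[:3,:3]@np.array([p[0],p[1],1.])
def atz(n,uv,z,c=None):
    o,d=ray(n,uv,c); return o+d*(z-o[2])/d[2]
def tri(rays):
    A=0;b=0
    for o,d in rays:
        d=d/np.linalg.norm(d);M=np.eye(3)-np.outer(d,d);A=A+M;b=b+M@o
    x=np.linalg.solve(A,b);return x,[float(np.linalg.norm(np.cross(x-o,d/np.linalg.norm(d)))) for o,d in rays]
E
python3 - <<'E'
from h import *
T=lambda x,y:(280+(x+.5)/4.2-.5,135+(y+.5)/4.2-.5)
S=lambda x,y:(210+(x+.5)/4.4-.5,175+(y+.5)/4.4-.5)
for n,t,s in[("bcap",(131,172),(547,123)),("ycap",(320,174),(393,63)),("green",(142,106),(476,302)),("red",(292,108),(350,242)),("seat",(692,334),(199,69)),("pot",(716,128),(53,88))]:
    x,e=tri([ray("top",T(*t)),ray("scene",S(*s))]);print(n,x.round(4),np.round(e,4))
for n,t,z in[("bcap",(131,172),.121),("ycap",(320,174),.121),("green",(142,106),.042),("red",(292,108),.042),("bpad",(138.5,217),.006),("ypad",(302,217),.006),("seat",(692,334),.006),("pot",(716,128),.045)]+[("tray",p,.01) for p in[(46,26),(387,25),(397,303),(46,304)]]+[("box",p,.032)for p in[(53,430),(238,400),(250,488),(68,520)]]+[("fake",(382,501),.004)]: print(n,atz("top",T(*t),z)[:2].round(4))
for p in[(169,178),(217,178),(215,267),(165,267)]:print("mat",atz("top",p,.003)[:2].round(4))
E
```

```text
bcap [0.5672 0.0334 0.1186] [0.0002 0.0002]
ycap [ 0.5674 -0.065   0.1187] [0.0002 0.0002]
green [0.6243 0.0301 0.0392] [0.0003 0.0003]
red [ 0.6238 -0.0537  0.0396] [0.0001 0.0001]
seat [ 0.5042 -0.2851  0.0018] [0.0005 0.0005]
pot [ 0.6153 -0.2933  0.0432] [0.0008 0.0008]
bcap [0.5667 0.0332]
ycap [ 0.5667 -0.0647]
green [0.6234 0.0303]
red [ 0.6231 -0.0536]
bpad [0.5676 0.0323]
ypad [ 0.5686 -0.061 ]
seat [ 0.5032 -0.2837]
pot [ 0.6142 -0.2922]
tray [0.6795 0.0877]
tray [ 0.6822 -0.1101]
tray [ 0.5187 -0.1146]
tray [0.516  0.0837]
box [0.4421 0.0766]
box [ 0.4598 -0.0247]
box [ 0.4115 -0.0317]
box [0.3928 0.0674]
fake [ 0.4073 -0.1063]
mat [0.5859 0.3854]
mat [0.5867 0.2653]
mat [0.3714 0.26  ]
mat [0.3686 0.3817]
```

Emit:
servo_tool --series '[{"turn": 6.55},{"turn": 6.55},{"turn": 6.55},{"x": 1.2,"y": -2},{"x": 2,"y": -4},{"x": 2,"y": -4},{"x": 2,"y": -4},{"x": 2,"y": -4},{"x": 2,"y": -4},{"x": 2,"y": -4}]' --fingers 8.54

```text
$.series[0]: bad value
```

Emit:
servo_tool --series '[{"x": 0,"y": 0,"z": 0,"turn": 6.55},{"x": 0,"y": 0,"z": 0,"turn": 6.55},{"x": 0,"y": 0,"z": 0,"turn": 6.55},{"x": 1.2,"y": -2,"z": 0,"turn": 0},{"x": 2,"y": -4,"z": 0,"turn": 0},{"x": 2,"y": -4,"z": 0,"turn": 0},{"x": 2,"y": -4,"z": 0,"turn": 0},{"x": 2,"y": -4,"z": 0,"turn": 0},{"x": 2,"y": -4,"z": 0,"turn": 0},{"x": 2,"y": -4,"z": 0,"turn": 0}]' --fingers 8.54

```text
time: 1.1
ee_pos: [0.351, -0.3504, 0.2311]
eef_rot: [-3.141, 0.0, -0.0]
ft_force: [0.8, -0.7, -0.6]
gripper_width: 1.0
grip_force: 0.0
```

Emit:
servo_tool --series '[{"x": 2.2,"y": -4,"z": 0,"turn": 0},{"x": 2.2,"y": -4,"z": 0,"turn": 0},{"x": 2.2,"y": -4,"z": 0,"turn": 0},{"x": 2.2,"y": -4,"z": 0,"turn": 0},{"x": 2.2,"y": -4,"z": 0,"turn": 0},{"x": 2.2,"y": -4,"z": 0,"turn": 0},{"x": 2.2,"y": -4,"z": 0,"turn": 0},{"x": 2.2,"y": -4,"z": 0,"turn": 0},{"x": 2.2,"y": -4,"z": 0,"turn": 0},{"x": 0.8,"y": -1.2,"z": 0,"turn": 0}]'

```text
time: 2.1
ee_pos: [0.5582, 0.0261, 0.2309]
eef_rot: [-3.138, -0.001, 0.007]
ft_force: [0.1, 0.9, -1.0]
gripper_width: 0.999
grip_force: 0.0
```

Emit:
servo_tool --series '[{"x": 0,"y": 0,"z": 0,"turn": 0},{"x": 0,"y": 0,"z": 0,"turn": 0}]'

```text
time: 2.3
ee_pos: [0.5557, 0.0182, 0.2309]
eef_rot: [3.14, 0.002, -0.001]
ft_force: [-0.9, 0.0, 0.3]
gripper_width: 1.002
grip_force: 0.0
```

```bash
python3 - <<'E'
from h import *
import pickle
c=r.calibration("wrist");o=r.get_obs();f=r.grab_frame("wrist");cv2.imwrite("pics/w1.png",f);pickle.dump(c,open("w1.pkl","wb"))
print(o["ee_pos"].round(4),o["q"].round(2),np.round(c["pose"],3).tolist())
E
```

```text
[0.5557 0.0182 0.2309] [-0.14  0.5   0.08  1.78 -0.05  0.87 -1.61] [[-0.001, -0.957, -0.289, 0.63], [-1.0, 0.001, -0.002, 0.018], [0.002, 0.289, -0.957, 0.373], [0.0, 0.0, 0.0, 1.0]]
```

View pics/w1.png

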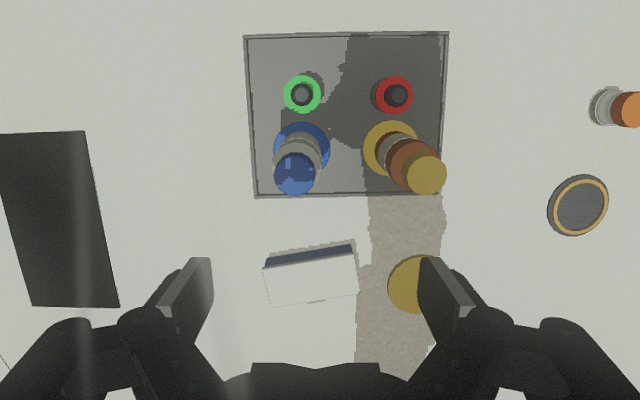

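The wrist view shows the blue cap at (295,174), the amber cap at (426,175), the green ring at (302,95), the red ring at (394,95) and the seat at (578,205). The tray is clear.

```bash
python3 - <<'E'
from h import *
import pickle
c=pickle.load(open("w1.pkl","rb"))
for n,p,z,t,s in[("bcap",(294.5,174),.121,(131,172),(547,123)),("ycap",(426,175),.121,(320,174),(393,63)),("green",(302,95),.042,(142,106),(476,302)),("red",(394,95),.042,(292,108),(350,242)),("seat",(578,205),.006,(692,334),(199,69))]:
    x=tri([ray("top",(280+(t[0]+.5)/4.2-.5,135+(t[1]+.5)/4.2-.5)),ray("scene",(210+(s[0]+.5)/4.4-.5,175+(s[1]+.5)/4.4-.5)),ray("w",p,c)])
    print(n,atz("w",p,z,c).round(4),x[0].round(4),np.round(x[1],4))
for p in[(302,151),(390,149)]:print("pad",atz("w",p,.006,c).round(4))
for p in[(245,37),(449,33),(440,194),(257,196)]:print("tray",atz("w",p,.01,c).round(4))
print("matR",[atz("w",p,.003,c).round(3).tolist() for p in[(84,131),(119,306)]])
E
```

```text
bcap [0.5715 0.0329 0.121 ] [0.5686 0.0334 0.1182] [0.0012 0.0014 0.0022]
ycap [ 0.5708 -0.0639  0.121 ] [ 0.5685 -0.0648  0.1185] [0.0011 0.0008 0.0017]
green [0.6265 0.0295 0.042 ] [0.6252 0.03   0.0393] [0.0011 0.0005 0.0014]
red [ 0.6268 -0.054   0.042 ] [ 0.6249 -0.0538  0.0399] [0.0012 0.0008 0.0019]
seat [ 0.5094 -0.2823  0.006 ] [ 0.5056 -0.2853  0.0017] [0.0017 0.001  0.0025]
pad [0.5695 0.0313 0.006 ]
pad [ 0.5717 -0.0608  0.006 ]
tray [0.6807 0.0847 0.01  ]
tray [ 0.6854 -0.1115  0.01  ]
tray [ 0.5237 -0.1173  0.01  ]
tray [0.5217 0.08   0.01  ]
matR [[0.592, 0.264, 0.003], [0.377, 0.262, 0.003]]
```

Emit:
servo_tool --series '[{"x": 0.7,"y": -0.8,"z": 0,"turn": 0},{"x": 0.6,"y": -0.7,"z": 0,"turn": 0},{"x": 0,"y": 0,"z": 2,"turn": 0},{"x": 0,"y": 0,"z": 2.5,"turn": 0},{"x": 0,"y": 0,"z": 2.5,"turn": 0},{"x": 0,"y": 0,"z": 1.5,"turn": 0},{"x": 0,"y": 0,"z": 0,"turn": 0},{"x": 0,"y": 0,"z": 0,"turn": 0}]'

```text
time: 3.15
ee_pos: [0.5701, 0.0348, 0.1466]
eef_rot: [-3.142, -0.0, -0.0]
ft_force: [0.1, 0.2, 0.9]
gripper_width: 0.997
grip_force: 0.0
```

```bash
python3 - <<'E'
from h import *
print(r.get_obs()["ee_pos"].round(4)); cv2.imwrite("pics/w2.png",r.grab_frame("wrist"))
E
```

```text
[0.5701 0.0348 0.1466]
```

View pics/w2.png

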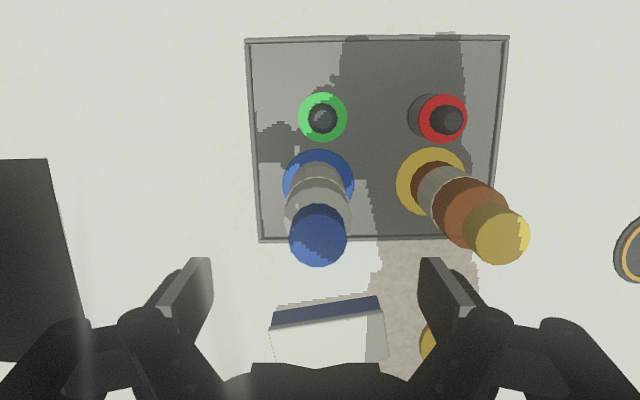

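The blue cap at (318,236) is centred between the fingers and clear of the amber bottle. Descending and gripping.

Emit:
servo_tool --series '[{"x": 0,"y": 0,"z": 1.5,"turn": 0},{"x": 0,"y": 0,"z": 2,"turn": 0},{"x": 0,"y": 0,"z": 2,"turn": 0},{"x": 0,"y": 0,"z": 1.7,"turn": 0},{"x": 0,"y": 0,"z": 1.2,"turn": 0},{"x": 0,"y": 0,"z": 0.8,"turn": 0},{"x": 0,"y": 0,"z": 0,"turn": 0},{"x": 0,"y": 0,"z": 0,"turn": 0}]'

```text
time: 4.0
ee_pos: [0.5702, 0.0348, 0.055]
eef_rot: [-3.142, -0.001, -0.0]
ft_force: [-0.0, 0.4, 0.0]
gripper_width: 0.998
grip_force: 0.0
```

Emit:
servo_tool --series '[{"x": 0,"y": 0,"z": 0,"turn": 0},{"x": 0,"y": 0,"z": 0,"turn": 0},{"x": 0,"y": 0,"z": 0,"turn": 0},{"x": 0,"y": 0,"z": 0,"turn": 0},{"x": 0,"y": 0,"z": 0,"turn": 0},{"x": 0,"y": 0,"z": 0,"turn": 0},{"x": 0,"y": 0,"z": 0,"turn": 0},{"x": 0,"y": 0,"z": 0,"turn": 0}]' --fingers 3.0

```text
time: 4.8
ee_pos: [0.5701, 0.0345, 0.0551]
eef_rot: [3.141, -0.001, -0.0]
ft_force: [-1.3, -0.5, 5.6]
gripper_width: 0.477
grip_force: 60.2
```

Emit:
servo_tool --series '[{"x": 0,"y": 0,"z": -0.5,"turn": 0},{"x": 0,"y": 0,"z": -1,"turn": 0},{"x": 0,"y": 0,"z": -1.5,"turn": 0},{"x": 0,"y": 0,"z": -1.5,"turn": 0},{"x": 0,"y": 0,"z": -1.0,"turn": 0},{"x": 0,"y": 0,"z": -0.5,"turn": 0},{"x": 0,"y": -1,"z": 0,"turn": 0},{"x": -0.4,"y": -2,"z": 0,"turn": 0},{"x": -0.4,"y": -2.5,"z": 0,"turn": 0},{"x": -0.5,"y": -3,"z": 0,"turn": 0}]'

```text
time: 5.8
ee_pos: [0.556, 0.1204, 0.1136]
eef_rot: [3.141, 0.001, -0.002]
ft_force: [0.8, -0.4, -2.2]
gripper_width: 0.474
grip_force: 60.7
```

Emit:
servo_tool --series '[{"x": -0.5,"y": -3,"z": 0,"turn": 0},{"x": -0.5,"y": -3,"z": 0,"turn": 0},{"x": -0.5,"y": -3,"z": 0,"turn": 0},{"x": -0.5,"y": -3,"z": 0,"turn": 0},{"x": -0.4,"y": -3,"z": 0,"turn": 0},{"x": -0.3,"y": -2.5,"z": 0,"turn": 0},{"x": 0,"y": -2,"z": 0,"turn": 0},{"x": 0,"y": -1,"z": 0,"turn": 0},{"x": 0,"y": 0,"z": 0,"turn": 0},{"x": 0,"y": 0,"z": 0,"turn": 0}]'

```text
time: 6.8
ee_pos: [0.53, 0.3231, 0.1141]
eef_rot: [3.14, 0.0, -0.002]
ft_force: [-0.6, -0.8, -2.3]
gripper_width: 0.479
grip_force: 60.7
```

Emit:
servo_tool --series '[{"x": 0,"y": 0,"z": 0.7,"turn": 0},{"x": 0,"y": 0,"z": 1.3,"turn": 0},{"x": 0,"y": 0,"z": 1.5,"turn": 0},{"x": 0,"y": 0,"z": 1.2,"turn": 0},{"x": 0,"y": 0,"z": 0.7,"turn": 0},{"x": 0,"y": 0,"z": 0.3,"turn": 0},{"x": 0,"y": 0,"z": 0.2,"turn": 0},{"x": 0,"y": 0,"z": 0.1,"turn": 0},{"x": 0,"y": 0,"z": 0.1,"turn": 0},{"x": 0,"y": 0,"z": 0,"turn": 0}]'

```text
time: 7.8
ee_pos: [0.5299, 0.3249, 0.0536]
eef_rot: [-3.141, -0.001, -0.0]
ft_force: [-0.8, -0.7, -2.3]
gripper_width: 0.475
grip_force: 60.7
```

Emit:
servo_tool --series '[{"x": 0,"y": 0,"z": 0.1,"turn": 0},{"x": 0,"y": 0,"z": 0.1,"turn": 0},{"x": 0,"y": 0,"z": 0,"turn": 0}]'

```text
time: 8.1
ee_pos: [0.53, 0.3249, 0.0521]
eef_rot: [-3.141, -0.001, -0.0]
ft_force: [-0.4, -0.4, 4.1]
gripper_width: 0.474
grip_force: 61.1
```

Emit:
servo_tool --series '[{"x": 0,"y": 0,"z": 0,"turn": 0},{"x": 0,"y": 0,"z": 0,"turn": 0},{"x": 0,"y": 0,"z": 0,"turn": 0},{"x": 0,"y": 0,"z": 0,"turn": 0},{"x": 0,"y": 0,"z": 0,"turn": 0},{"x": 0,"y": 0,"z": 0,"turn": 0}]' --fingers 8.54

```text
time: 8.7
ee_pos: [0.5297, 0.3248, 0.0513]
eef_rot: [3.142, -0.0, -0.0]
ft_force: [0.0, -0.2, -0.7]
gripper_width: 1.002
grip_force: 0.0
```

Emit:
servo_tool --series '[{"x": 0,"y": 0,"z": -0.5,"turn": 0},{"x": 0,"y": 0,"z": -1.5,"turn": 0},{"x": 0,"y": 0,"z": -2.5,"turn": 0},{"x": 0,"y": 0,"z": -3,"turn": 0},{"x": 0,"y": 0,"z": -2.5,"turn": 0},{"x": 0,"y": 2,"z": -1,"turn": 0},{"x": 0.4,"y": 4,"z": 0,"turn": 0},{"x": 0.4,"y": 4,"z": 0,"turn": 0},{"x": 0.4,"y": 4,"z": 0,"turn": 0},{"x": 0.4,"y": 4,"z": 0,"turn": 0}]'

```text
time: 9.7
ee_pos: [0.5449, 0.1412, 0.1615]
eef_rot: [3.14, 0.001, -0.001]
ft_force: [1.0, 0.2, 0.3]
gripper_width: 0.994
grip_force: 0.0
```

Emit:
servo_tool --series '[{"x": 0.4,"y": 4,"z": 0,"turn": 0},{"x": 0.4,"y": 4,"z": 0,"turn": 0},{"x": 0.4,"y": 4,"z": 0,"turn": 0},{"x": 0.4,"y": 4,"z": 0,"turn": 0},{"x": 0.4,"y": 3,"z": 0,"turn": 0},{"x": 0.4,"y": 1.5,"z": 0,"turn": 0},{"x": 0,"y": 0,"z": 0,"turn": 0},{"x": 0,"y": 0,"z": 0,"turn": 0},{"x": 0,"y": 0,"z": 0,"turn": 0}]'

```text
time: 10.6
ee_pos: [0.5693, -0.0576, 0.1612]
eef_rot: [-3.14, 0.001, 0.003]
ft_force: [-0.3, -0.3, -0.6]
gripper_width: 1.002
grip_force: 0.0
```

Emit:
servo_tool --series '[{"x": 0,"y": 0.7,"z": 0,"turn": 0},{"x": 0,"y": 0,"z": 1.4,"turn": 0},{"x": 0,"y": 0,"z": 2,"turn": 0},{"x": 0,"y": 0,"z": 2,"turn": 0},{"x": 0,"y": 0,"z": 2,"turn": 0},{"x": 0,"y": 0,"z": 1.5,"turn": 0},{"x": 0,"y": 0,"z": 1.1,"turn": 0},{"x": 0,"y": 0,"z": 0.6,"turn": 0},{"x": 0,"y": 0,"z": 0,"turn": 0},{"x": 0,"y": 0,"z": 0,"turn": 0}]'

```text
time: 11.6
ee_pos: [0.57, -0.0672, 0.0558]
eef_rot: [3.142, -0.001, 0.0]
ft_force: [-0.7, -1.0, -0.5]
gripper_width: 1.0
grip_force: 0.0
```

Emit:
servo_tool --series '[{"x": 0,"y": 0,"z": 0,"turn": 0},{"x": 0,"y": 0,"z": 0,"turn": 0},{"x": 0,"y": 0,"z": 0,"turn": 0},{"x": 0,"y": 0,"z": 0,"turn": 0},{"x": 0,"y": 0,"z": 0,"turn": 0},{"x": 0,"y": 0,"z": 0,"turn": 0},{"x": 0,"y": 0,"z": 0,"turn": 0},{"x": 0,"y": 0,"z": 0,"turn": 0}]' --fingers 3.0

```text
time: 12.4
ee_pos: [0.5701, -0.0669, 0.056]
eef_rot: [-3.141, -0.001, -0.0]
ft_force: [0.1, 1.3, 5.5]
gripper_width: 0.476
grip_force: 60.0
```

Emit:
servo_tool --series '[{"x": 0,"y": 0,"z": -0.5,"turn": 0},{"x": 0,"y": 0,"z": -1,"turn": 0},{"x": 0,"y": 0,"z": -1.5,"turn": 0},{"x": 0,"y": 0,"z": -1.5,"turn": 0},{"x": 0,"y": 0,"z": -1.0,"turn": 0},{"x": 0,"y": 0,"z": -0.5,"turn": 0},{"x": -0.5,"y": -1,"z": 0,"turn": 0},{"x": -1,"y": -2,"z": 0,"turn": 0},{"x": -1.5,"y": -2.5,"z": 0,"turn": 0},{"x": -2,"y": -3,"z": 0,"turn": 0}]'

```text
time: 13.4
ee_pos: [0.5188, 0.0185, 0.1147]
eef_rot: [3.142, 0.0, -0.001]
ft_force: [0.9, 1.1, -1.4]
gripper_width: 0.478
grip_force: 60.4
```

Emit:
servo_tool --series '[{"x": -2,"y": -3,"z": 0,"turn": 0},{"x": -2,"y": -3,"z": 0,"turn": 0},{"x": -2,"y": -3,"z": 0,"turn": 0},{"x": -1.5,"y": -3,"z": 0,"turn": 0},{"x": -1,"y": -3,"z": 0,"turn": 0},{"x": -0.5,"y": -3,"z": 0,"turn": 0},{"x": 0,"y": -3,"z": 0,"turn": 0},{"x": 0,"y": -3,"z": 0,"turn": 0},{"x": 0,"y": -2,"z": 0,"turn": 0},{"x": 0,"y": 0,"z": 0,"turn": 0}]'

```text
time: 14.4
ee_pos: [0.428, 0.2819, 0.1147]
eef_rot: [-3.14, 0.001, 0.006]
ft_force: [-0.3, -0.3, -0.9]
gripper_width: 0.477
grip_force: 60.5
```

Emit:
servo_tool --series '[{"x": 0,"y": -1,"z": 0,"turn": 0},{"x": 0,"y": -1.5,"z": 0,"turn": 0},{"x": 0,"y": -1.2,"z": 0,"turn": 0},{"x": 0,"y": -0.4,"z": 0,"turn": 0},{"x": 0,"y": 0,"z": 1,"turn": 0},{"x": 0,"y": 0,"z": 1.5,"turn": 0},{"x": 0,"y": 0,"z": 1.5,"turn": 0},{"x": 0,"y": 0,"z": 1,"turn": 0},{"x": 0,"y": 0,"z": 0.5,"turn": 0},{"x": 0,"y": 0,"z": 0,"turn": 0}]'

```text
time: 15.4
ee_pos: [0.4294, 0.3181, 0.0596]
eef_rot: [3.14, 0.001, -0.001]
ft_force: [0.5, 0.3, -1.5]
gripper_width: 0.474
grip_force: 60.5
```

Emit:
servo_tool --series '[{"x": 0,"y": 0,"z": 0.2,"turn": 0},{"x": 0,"y": 0,"z": 0.2,"turn": 0},{"x": 0,"y": 0,"z": 0.1,"turn": 0},{"x": 0,"y": 0,"z": 0.1,"turn": 0},{"x": 0,"y": 0,"z": 0.1,"turn": 0},{"x": 0,"y": 0,"z": 0,"turn": 0},{"x": 0,"y": 0,"z": 0,"turn": 0}]'

```text
time: 16.1
ee_pos: [0.4297, 0.3188, 0.0534]
eef_rot: [-3.142, -0.0, -0.0]
ft_force: [-0.4, -0.5, -0.9]
gripper_width: 0.476
grip_force: 60.5
```

Emit:
servo_tool --series '[{"x": 0,"y": 0,"z": 0.05,"turn": 0},{"x": 0,"y": 0,"z": 0.05,"turn": 0},{"x": 0,"y": 0,"z": 0,"turn": 0}]'

```text
time: 16.4
ee_pos: [0.4299, 0.3189, 0.053]
eef_rot: [-3.141, -0.0, -0.0]
ft_force: [-0.8, -0.4, 6.1]
gripper_width: 0.475
grip_force: 60.8
```

Emit:
servo_tool --series '[{"x": 0,"y": 0,"z": 0,"turn": 0},{"x": 0,"y": 0,"z": 0,"turn": 0},{"x": 0,"y": 0,"z": 0,"turn": 0},{"x": 0,"y": 0,"z": 0,"turn": 0},{"x": 0,"y": 0,"z": 0,"turn": 0},{"x": 0,"y": 0,"z": 0,"turn": 0}]' --fingers 8.54

```text
time: 17.0
ee_pos: [0.4297, 0.3188, 0.0523]
eef_rot: [3.142, 0.0, -0.0]
ft_force: [0.7, -0.4, -0.1]
gripper_width: 1.001
grip_force: 0.0
```

Emit:
servo_tool --series '[{"x": 0,"y": 0,"z": -0.5,"turn": 0},{"x": 0,"y": 0,"z": -1.5,"turn": 0},{"x": 0,"y": 0,"z": -2.5,"turn": 0},{"x": 0,"y": 0,"z": -3,"turn": 0},{"x": 0,"y": 0,"z": -2.5,"turn": 0},{"x": 1.5,"y": 2.5,"z": -1,"turn": 0},{"x": 2.5,"y": 3.5,"z": 0,"turn": 0},{"x": 2.5,"y": 3.5,"z": 0,"turn": 0},{"x": 2.5,"y": 3.5,"z": 0,"turn": 0},{"x": 2.5,"y": 3.5,"z": 0,"turn": 0}]'

```text
time: 18.0
ee_pos: [0.5455, 0.1523, 0.1629]
eef_rot: [-3.141, -0.0, 0.0]
ft_force: [-0.2, 0.5, -0.3]
gripper_width: 0.997
grip_force: 0.0
```

Emit:
servo_tool --series '[{"x": 2,"y": 3.2,"z": 0,"turn": 0},{"x": 2,"y": 3.2,"z": 0,"turn": 0},{"x": 2,"y": 3.0,"z": 0,"turn": 0},{"x": 1,"y": 2,"z": 0,"turn": 0},{"x": 0.4,"y": 0.6,"z": 0,"turn": 0},{"x": 0,"y": 0,"z": 0,"turn": 0},{"x": 0,"y": 0,"z": 0,"turn": 0}]' --fingers 6.5

```text
time: 18.7
ee_pos: [0.6178, 0.0358, 0.1622]
eef_rot: [-3.14, 0.001, 0.002]
ft_force: [-0.2, 0.4, 0.6]
gripper_width: 0.763
grip_force: 0.0
```

```bash
python3 - <<'E'
from h import *
import pickle
c=r.calibration("wrist");print(r.get_obs()["ee_pos"].round(4));f=r.grab_frame("wrist");t=r.grab_frame("top");pickle.dump(c,open("w3.pkl","wb"))
cv2.imwrite("pics/w3.png",f)
E
```

```text
[0.6178 0.0358 0.1622]
```

View pics/w3.png

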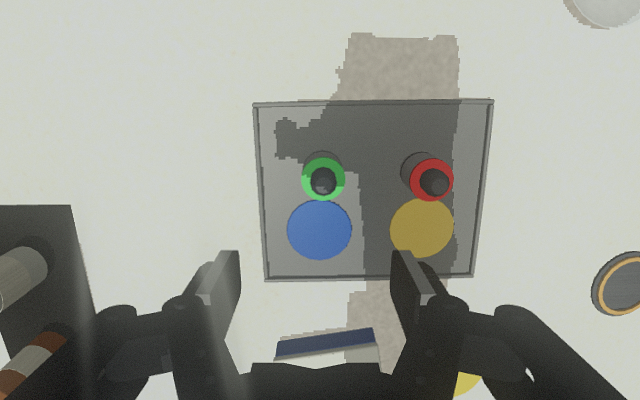

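The wrist view shows both pads free, blue centred at (319,230) and yellow at (422,228). The green ring is at (323,180), the red ring at (431,180), and the bottles stand on the mat at left.

```bash
python3 - <<'E'
from h import *
import pickle
c=pickle.load(open("w3.pkl","rb"));print(np.array(c["pose"])[:3,3].round(4))
for n,p,z in[("bpad",(319.5,230),.006),("ypad",(422,227.5),.006),("green",(323,180),.042),("red",(431,180),.042)]:print(n,atz("w",p,z,c).round(4))
E
```

```text
[0.6918 0.0357 0.3043]
bpad [0.5709 0.0316 0.006 ]
ypad [ 0.5734 -0.0618  0.006 ]
green [0.6266 0.0297 0.042 ]
red [ 0.6269 -0.0535  0.042 ]
```

Emit:
servo_tool --series '[{"x": 0.7,"y": 0.6,"z": 0,"turn": 0},{"x": 0,"y": 0,"z": 1.5,"turn": 0},{"x": 0,"y": 0,"z": 2.5,"turn": 0},{"x": 0,"y": 0,"z": 2.5,"turn": 0},{"x": 0,"y": 0,"z": 2,"turn": 0},{"x": 0,"y": 0,"z": 1.5,"turn": 0},{"x": 0,"y": 0,"z": 0.6,"turn": 0},{"x": 0,"y": 0,"z": 0,"turn": 0},{"x": 0,"y": 0,"z": 0,"turn": 0},{"x": 0,"y": 0,"z": 0,"turn": 0}]'

```text
time: 19.8
ee_pos: [0.6265, 0.0278, 0.0574]
eef_rot: [-3.141, -0.002, -0.0]
ft_force: [0.1, -0.2, -1.0]
gripper_width: 0.76
grip_force: 0.0
```

Emit:
servo_tool --series '[{"x": -0.1,"y": -0.2,"z": 0.5,"turn": 0},{"x": 0,"y": 0,"z": 1,"turn": 0},{"x": 0,"y": 0,"z": 1,"turn": 0},{"x": 0,"y": 0,"z": 0.9,"turn": 0},{"x": 0,"y": 0,"z": 0.7,"turn": 0},{"x": 0,"y": 0,"z": 0.4,"turn": 0},{"x": 0,"y": 0,"z": 0,"turn": 0},{"x": 0,"y": 0,"z": 0,"turn": 0}]'

```text
time: 20.6
ee_pos: [0.6248, 0.0297, 0.0114]
eef_rot: [3.142, -0.0, -0.0]
ft_force: [-0.3, 0.6, -0.0]
gripper_width: 0.763
grip_force: 0.0
```

Emit:
servo_tool --series '[{"x": 0,"y": 0,"z": 0,"turn": 0},{"x": 0,"y": 0,"z": 0,"turn": 0},{"x": 0,"y": 0,"z": 0,"turn": 0},{"x": 0,"y": 0,"z": 0,"turn": 0},{"x": 0,"y": 0,"z": 0,"turn": 0},{"x": 0,"y": 0,"z": 0,"turn": 0},{"x": 0,"y": 0,"z": 0,"turn": 0}]' --fingers 2.2

```text
time: 21.3
ee_pos: [0.6252, 0.0298, 0.012]
eef_rot: [-3.141, -0.001, -0.0]
ft_force: [-1.0, -1.1, 5.7]
gripper_width: 0.38
grip_force: 59.5
```

Emit:
servo_tool --series '[{"x": 0,"y": 0,"z": -0.5,"turn": 0},{"x": 0,"y": 0,"z": -1.5,"turn": 0},{"x": 0,"y": 0,"z": -2,"turn": 0},{"x": 0,"y": 0,"z": -2,"turn": 0},{"x": 0,"y": 0,"z": -1.3,"turn": 0},{"x": 0,"y": 0,"z": -0.7,"turn": 0},{"x": -0.5,"y": 1,"z": 0,"turn": 0},{"x": -1,"y": 2,"z": 0,"turn": 0},{"x": -1.3,"y": 3,"z": 0,"turn": 0},{"x": -1.3,"y": 3,"z": 0,"turn": 0}]'

```text
time: 22.3
ee_pos: [0.5818, -0.0616, 0.0903]
eef_rot: [3.141, 0.002, 0.001]
ft_force: [0.1, -0.1, -1.2]
gripper_width: 0.382
grip_force: 59.7
```

Emit:
servo_tool --series '[{"x": -1.3,"y": 3,"z": 0,"turn": 0},{"x": -1.3,"y": 3,"z": 0,"turn": 0},{"x": -1.3,"y": 3,"z": 0,"turn": 0},{"x": -1.3,"y": 3,"z": 0,"turn": 0},{"x": -1,"y": 3,"z": 0,"turn": 0},{"x": -0.7,"y": 3,"z": 0,"turn": 0},{"x": 0,"y": 2,"z": 0,"turn": 0},{"x": 0,"y": 1,"z": 0,"turn": 0},{"x": 0,"y": 0,"z": 0,"turn": 0},{"x": 0,"y": 0,"z": 0,"turn": 0}]'

```text
time: 23.3
ee_pos: [0.5143, -0.2688, 0.0908]
eef_rot: [-3.14, 0.001, 0.001]
ft_force: [-0.5, 0.5, -2.1]
gripper_width: 0.387
grip_force: 59.7
```

```bash
python3 - <<'E'
from h import *
import pickle
c=r.calibration("wrist");print(r.get_obs()["ee_pos"].round(4));f=r.grab_frame("wrist");pickle.dump(c,open("w4.pkl","wb"))
t=r.grab_frame("top");s=r.grab_frame("scene")
cv2.imwrite("pics/w4.png",np.vstack([f,np.hstack([t,s])[::2,::2]]))
E
```

```text
[ 0.5143 -0.2688  0.0908]
```

View pics/w4.png

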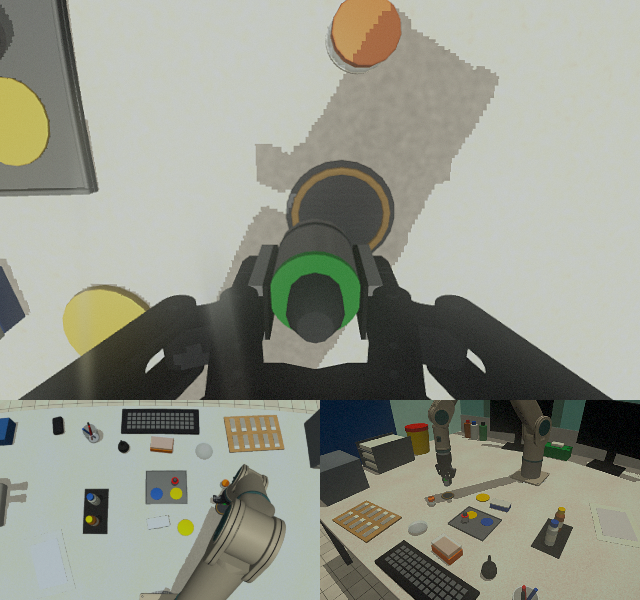

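The lens is held upright over the seat, whose ring centre is at about (341,211). Both bottles stand on the mat.

```bash
python3 - <<'E'
from h import *
import pickle
from scipy.optimize import least_squares
c=pickle.load(open("w4.pkl","rb"))
print(atz("w",(341,211),.005,c).round(4))
P=[atz("w",p,.003,c)[:2] for p in[(287,210),(341,161),(394,210)]]
print(least_squares(lambda q:[np.hypot(*(p-q))-.038 for p in P],[.5,-.28]).x.round(4))
P=[atz("w",p,.007,c)[:2] for p in[(293,210),(341,168),(389,210)]]
print(least_squares(lambda q:[np.hypot(*(p-q))-.0335 for p in P],[.5,-.28]).x.round(4))
E
```

```text
[ 0.5099 -0.2866  0.005 ]
[ 0.5058 -0.2864]
[ 0.5065 -0.2865]
```

Emit:
servo_tool --series '[{"x": -0.3,"y": 0.5,"z": 0,"turn": 0},{"x": -0.3,"y": 0.8,"z": 0,"turn": 0},{"x": -0.2,"y": 0.4,"z": 0.3,"turn": 0},{"x": 0,"y": 0,"z": 1,"turn": 0},{"x": 0,"y": 0,"z": 1.5,"turn": 0},{"x": 0,"y": 0,"z": 1.5,"turn": 0},{"x": 0,"y": 0,"z": 1.2,"turn": 0},{"x": 0,"y": 0,"z": 0.8,"turn": 0},{"x": 0,"y": 0,"z": 0.4,"turn": 0},{"x": 0,"y": 0,"z": 0,"turn": 0}]'

```text
time: 24.45
ee_pos: [0.5063, -0.287, 0.0236]
eef_rot: [-3.141, 0.001, -0.0]
ft_force: [0.0, -0.1, -0.8]
gripper_width: 0.387
grip_force: 59.7
```

Emit:
servo_tool --series '[{"x": 0,"y": 0,"z": 0.4,"turn": 0},{"x": 0,"y": -0.1,"z": 0.3,"turn": 0},{"x": 0,"y": 0,"z": 0.2,"turn": 0},{"x": 0,"y": 0,"z": 0.1,"turn": 0},{"x": 0,"y": 0,"z": 0.1,"turn": 0},{"x": 0,"y": 0,"z": 0,"turn": 0},{"x": 0,"y": 0,"z": 0,"turn": 0}]'

```text
time: 25.15
ee_pos: [0.5066, -0.2863, 0.0134]
eef_rot: [3.142, -0.0, -0.0]
ft_force: [-0.4, -0.5, -0.9]
gripper_width: 0.382
grip_force: 59.7
```

Emit:
servo_tool --series '[{"x": 0,"y": 0,"z": 0.1,"turn": 0},{"x": 0,"y": 0,"z": 0.05,"turn": 0},{"x": 0,"y": 0,"z": 0.05,"turn": 0},{"x": 0,"y": 0,"z": 0,"turn": 0},{"x": 0,"y": 0,"z": 0,"turn": 0}]'

```text
time: 25.65
ee_pos: [0.5066, -0.2862, 0.0113]
eef_rot: [-3.142, 0.0, -0.0]
ft_force: [-0.7, -1.0, -1.2]
gripper_width: 0.382
grip_force: 59.7
```

Emit:
servo_tool --series '[{"x": 0,"y": 0,"z": 0.05,"turn": 0},{"x": 0,"y": 0,"z": 0.05,"turn": 0},{"x": 0,"y": 0,"z": 0,"turn": 0},{"x": 0,"y": 0,"z": 0,"turn": 0}]'

```text
time: 26.05
ee_pos: [0.5067, -0.2863, 0.011]
eef_rot: [3.141, -0.0, -0.0]
ft_force: [-0.0, 0.8, 5.4]
gripper_width: 0.38
grip_force: 60.0
```

Emit:
servo_tool --series '[{"x": 0,"y": 0,"z": 0,"turn": 0},{"x": 0,"y": 0,"z": 0,"turn": 0},{"x": 0,"y": 0,"z": 0,"turn": 0},{"x": 0,"y": 0,"z": 0,"turn": 0},{"x": 0,"y": 0,"z": 0,"turn": 0},{"x": 0,"y": 0,"z": 0,"turn": 0}]' --fingers 6.5

```text
time: 26.65
ee_pos: [0.5066, -0.2862, 0.0103]
eef_rot: [3.142, 0.0, -0.0]
ft_force: [-0.3, 0.2, 0.6]
gripper_width: 0.76
grip_force: 0.0
```

Emit:
servo_tool --series '[{"x": 0,"y": 0,"z": -0.5,"turn": 0},{"x": 0,"y": 0,"z": -1.5,"turn": 0},{"x": 0,"y": 0,"z": -2.5,"turn": 0},{"x": 0,"y": 0,"z": -3,"turn": 0},{"x": 0,"y": 0,"z": -3,"turn": 0},{"x": 0,"y": 0,"z": -3,"turn": 0},{"x": 0,"y": 0,"z": -1.5,"turn": 0},{"x": 0,"y": 0,"z": 0,"turn": 0},{"x": 0,"y": 0,"z": 0,"turn": 0}]' --fingers 8.54

```text
time: 27.55
ee_pos: [0.5065, -0.2861, 0.1609]
eef_rot: [3.141, -0.001, -0.0]
ft_force: [-0.3, -0.0, -0.5]
gripper_width: 1.002
grip_force: 0.0
```

```bash
python3 - <<'E'
from h import *
import pickle
c=r.calibration("wrist");print(r.get_obs()["ee_pos"].round(4));f=r.grab_frame("wrist");pickle.dump(c,open("w5.pkl","wb"))
cv2.imwrite("pics/w5.png",f)
E
```

```text
[ 0.5065 -0.2861  0.1609]
```

View pics/w5.png

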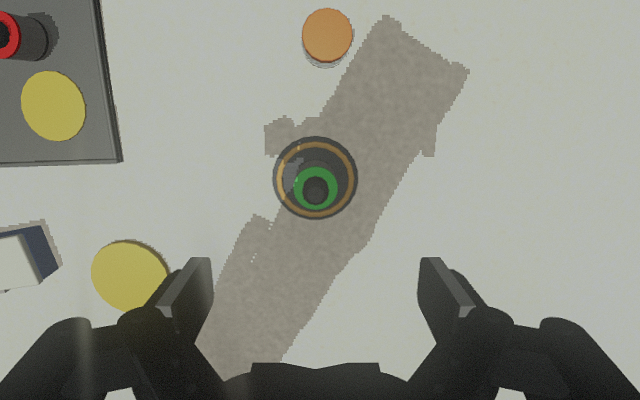

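The lens stands in the seat: ring centre (316,189), seat (315,178). I'll check that number and go for the amber bottle.

```bash
python3 - <<'E'
from h import *
import pickle
c=pickle.load(open("w5.pkl","rb"))
print(atz("w",(316,189),.041,c).round(4),atz("w",(315,178),.005,c).round(4))
E
```

```text
[ 0.5084 -0.2871  0.041 ] [ 0.5084 -0.2864  0.005 ]
```

Emit:
servo_tool --series '[{"x": 0,"y": -2,"z": 0,"turn": 0},{"x": -0.4,"y": -3.5,"z": 0,"turn": 0},{"x": -0.4,"y": -3.5,"z": 0,"turn": 0},{"x": -0.4,"y": -3.5,"z": 0,"turn": 0},{"x": -0.4,"y": -3.5,"z": 0,"turn": 0},{"x": -0.4,"y": -3.5,"z": 0,"turn": 0},{"x": -0.4,"y": -3.5,"z": 0,"turn": 0},{"x": -0.4,"y": -3.5,"z": 0,"turn": 0},{"x": -0.4,"y": -3.5,"z": 0,"turn": 0},{"x": -0.4,"y": -3.5,"z": 0,"turn": 0}]'

```text
time: 28.6
ee_pos: [0.4694, 0.05, 0.1592]
eef_rot: [3.141, 0.002, -0.0]
ft_force: [0.8, 0.0, 0.0]
gripper_width: 1.002
grip_force: 0.0
```

Emit:
servo_tool --series '[{"x": -0.4,"y": -3.5,"z": 0,"turn": 0},{"x": -0.4,"y": -3.5,"z": 0,"turn": 0},{"x": -0.4,"y": -3.5,"z": 0,"turn": 0},{"x": -0.4,"y": -3.5,"z": 0,"turn": 0},{"x": -0.4,"y": -3.5,"z": 0,"turn": 0},{"x": -0.4,"y": -3.5,"z": 0,"turn": 0},{"x": -0.4,"y": -3,"z": 0,"turn": 0},{"x": 0,"y": -2,"z": 0,"turn": 0},{"x": 0,"y": 0,"z": 0,"turn": 0},{"x": 0,"y": 0,"z": 0,"turn": 0}]'

```text
time: 29.6
ee_pos: [0.442, 0.3078, 0.1592]
eef_rot: [3.139, 0.002, 0.0]
ft_force: [0.8, -0.9, -0.2]
gripper_width: 1.0
grip_force: 0.0
```

Emit:
servo_tool --series '[{"x": -0.6,"y": -0.6,"z": 0,"turn": 0},{"x": -0.6,"y": -0.5,"z": 0,"turn": 0},{"x": 0,"y": 0,"z": 0,"turn": 0},{"x": 0,"y": 0,"z": 0,"turn": 0}]'

```text
time: 30.0
ee_pos: [0.4305, 0.3196, 0.1605]
eef_rot: [3.142, -0.0, -0.0]
ft_force: [0.1, 0.5, 0.6]
gripper_width: 1.0
grip_force: 0.0
```

```bash
python3 - <<'E'
from h import *
import pickle
c=r.calibration("wrist");print(r.get_obs()["ee_pos"].round(4));f=r.grab_frame("wrist");pickle.dump(c,open("w6.pkl","wb"))
cv2.imwrite("pics/w6.png",f)
E
```

```text
[0.4305 0.3196 0.1605]
```

View pics/w6.png

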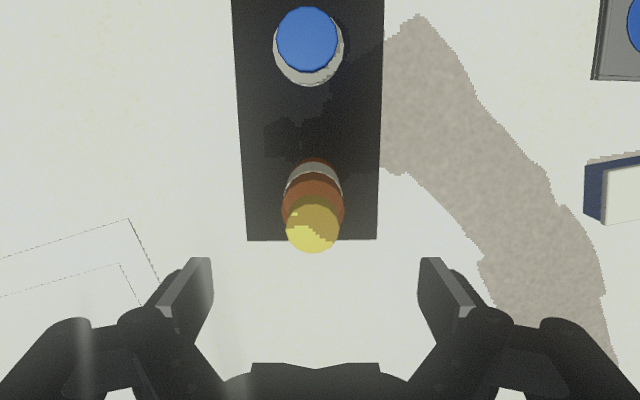

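Both bottles stand upright on the mat, with the amber cap at (313,227) between the fingers. Descending.

Emit:
servo_tool --series '[{"x": 0,"y": -0.1,"z": 1.5,"turn": 0},{"x": 0,"y": 0,"z": 2,"turn": 0},{"x": 0,"y": 0,"z": 2,"turn": 0},{"x": 0,"y": 0,"z": 2,"turn": 0},{"x": 0,"y": 0,"z": 1.5,"turn": 0},{"x": 0,"y": 0,"z": 1.1,"turn": 0},{"x": 0,"y": 0,"z": 0.6,"turn": 0},{"x": 0,"y": 0,"z": 0,"turn": 0},{"x": 0,"y": 0,"z": 0,"turn": 0}]'

```text
time: 30.95
ee_pos: [0.431, 0.3209, 0.0537]
eef_rot: [-3.141, -0.001, -0.0]
ft_force: [-0.3, 0.5, 0.4]
gripper_width: 0.999
grip_force: 0.0
```

Emit:
servo_tool --series '[{"x": 0,"y": 0,"z": 0,"turn": 0},{"x": 0,"y": 0,"z": 0,"turn": 0},{"x": 0,"y": 0,"z": 0,"turn": 0},{"x": 0,"y": 0,"z": 0,"turn": 0},{"x": 0,"y": 0,"z": 0,"turn": 0},{"x": 0,"y": 0,"z": 0,"turn": 0},{"x": 0,"y": 0,"z": 0,"turn": 0},{"x": 0,"y": 0,"z": 0,"turn": 0}]' --fingers 3.0

```text
time: 31.75
ee_pos: [0.4309, 0.3211, 0.0541]
eef_rot: [-3.141, -0.001, -0.0]
ft_force: [-0.2, -0.2, 5.0]
gripper_width: 0.478
grip_force: 60.1
```

Emit:
servo_tool --series '[{"x": 0,"y": 0,"z": -0.5,"turn": 0},{"x": 0,"y": 0,"z": -1,"turn": 0},{"x": 0,"y": 0,"z": -1.5,"turn": 0},{"x": 0,"y": 0,"z": -1.5,"turn": 0},{"x": 0,"y": 0,"z": -1.3,"turn": 0},{"x": 0,"y": 0,"z": -0.7,"turn": 0},{"x": 0,"y": 1,"z": 0,"turn": 0},{"x": 0,"y": 2,"z": 0,"turn": 0},{"x": 0,"y": 3,"z": 0,"turn": 0},{"x": 0,"y": 3,"z": 0,"turn": 0}]'

```text
time: 32.75
ee_pos: [0.4299, 0.229, 0.1178]
eef_rot: [3.141, 0.001, 0.001]
ft_force: [0.4, 0.3, -1.9]
gripper_width: 0.474
grip_force: 60.6
```

Emit:
servo_tool --series '[{"x": 0.7,"y": 3,"z": 0,"turn": 0},{"x": 1.3,"y": 3,"z": 0,"turn": 0},{"x": 1.6,"y": 3,"z": 0,"turn": 0},{"x": 1.6,"y": 3,"z": 0,"turn": 0},{"x": 1.6,"y": 3,"z": 0,"turn": 0},{"x": 1.6,"y": 3,"z": 0,"turn": 0},{"x": 1.6,"y": 3,"z": 0,"turn": 0},{"x": 1.6,"y": 3,"z": 0,"turn": 0},{"x": 1.3,"y": 2.5,"z": 0,"turn": 0},{"x": 0.7,"y": 1.5,"z": 0,"turn": 0}]'

```text
time: 33.75
ee_pos: [0.5665, -0.0529, 0.1177]
eef_rot: [3.14, 0.001, -0.004]
ft_force: [0.6, 0.1, -1.3]
gripper_width: 0.476
grip_force: 60.7
```

Emit:
servo_tool --series '[{"x": 0,"y": 0,"z": 0,"turn": 0},{"x": 0,"y": 0,"z": 0,"turn": 0},{"x": 0,"y": 0,"z": 0,"turn": 0}]'

```text
time: 34.05
ee_pos: [0.5656, -0.0471, 0.1181]
eef_rot: [-3.14, 0.001, 0.002]
ft_force: [0.6, 0.6, -1.7]
gripper_width: 0.472
grip_force: 60.7
```

Emit:
servo_tool --series '[{"x": 0.4,"y": 0.7,"z": 0,"turn": 0},{"x": 0.3,"y": 0.7,"z": 0,"turn": 0},{"x": 0,"y": 0,"z": 0.5,"turn": 0},{"x": 0,"y": 0,"z": 1.2,"turn": 0},{"x": 0,"y": 0,"z": 1.5,"turn": 0},{"x": 0,"y": 0,"z": 1.2,"turn": 0},{"x": 0,"y": 0,"z": 0.7,"turn": 0},{"x": 0,"y": 0,"z": 0.4,"turn": 0},{"x": 0,"y": 0,"z": 0,"turn": 0},{"x": 0,"y": 0,"z": 0,"turn": 0}]'

```text
time: 35.05
ee_pos: [0.5739, -0.0633, 0.0636]
eef_rot: [3.142, -0.001, -0.0]
ft_force: [0.2, 1.0, 0.0]
gripper_width: 0.473
grip_force: 60.7
```

Emit:
servo_tool --series '[{"x": 0,"y": -0.2,"z": 0.2,"turn": 0},{"x": 0,"y": 0,"z": 0.2,"turn": 0},{"x": 0,"y": 0,"z": 0.1,"turn": 0},{"x": 0,"y": 0,"z": 0.05,"turn": 0},{"x": 0,"y": 0,"z": 0.05,"turn": 0},{"x": 0,"y": 0,"z": 0,"turn": 0},{"x": 0,"y": 0,"z": 0,"turn": 0}]'

```text
time: 35.75
ee_pos: [0.5736, -0.0613, 0.0573]
eef_rot: [3.142, -0.0, -0.0]
ft_force: [0.2, -0.6, -1.3]
gripper_width: 0.479
grip_force: 60.7
```

Emit:
servo_tool --series '[{"x": 0,"y": 0,"z": 0.05,"turn": 0},{"x": 0,"y": 0,"z": 0.05,"turn": 0},{"x": 0,"y": 0,"z": 0,"turn": 0}]'

```text
time: 36.05
ee_pos: [0.5738, -0.0613, 0.0571]
eef_rot: [3.142, -0.001, -0.0]
ft_force: [-2.1, -0.3, 5.5]
gripper_width: 0.477
grip_force: 61.5
```

Emit:
servo_tool --series '[{"x": 0,"y": 0,"z": 0,"turn": 0},{"x": 0,"y": 0,"z": 0,"turn": 0},{"x": 0,"y": 0,"z": 0,"turn": 0},{"x": 0,"y": 0,"z": 0,"turn": 0},{"x": 0,"y": 0,"z": 0,"turn": 0},{"x": 0,"y": 0,"z": 0,"turn": 0}]' --fingers 8.54

```text
time: 36.65
ee_pos: [0.5736, -0.0613, 0.0563]
eef_rot: [-3.142, 0.0, -0.0]
ft_force: [0.2, -0.5, -0.1]
gripper_width: 0.999
grip_force: 0.0
```

Emit:
servo_tool --series '[{"x": 0,"y": 0,"z": -0.5,"turn": 0},{"x": 0,"y": 0,"z": -1.5,"turn": 0},{"x": 0,"y": 0,"z": -2.5,"turn": 0},{"x": 0,"y": 0,"z": -3,"turn": 0},{"x": 0,"y": 0,"z": -2.5,"turn": 0},{"x": 0,"y": 0,"z": -0.5,"turn": 0},{"x": 0,"y": -2,"z": 0,"turn": 0},{"x": -0.4,"y": -4,"z": 0,"turn": 0},{"x": -0.4,"y": -4,"z": 0,"turn": 0},{"x": -0.4,"y": -4,"z": 0,"turn": 0}]'

```text
time: 37.65
ee_pos: [0.5611, 0.08, 0.1615]
eef_rot: [-3.141, 0.0, -0.001]
ft_force: [-0.4, 0.3, -0.5]
gripper_width: 1.003
grip_force: 0.0
```

Emit:
servo_tool --series '[{"x": -0.4,"y": -4,"z": 0,"turn": 0},{"x": -0.4,"y": -4,"z": 0,"turn": 0},{"x": -0.4,"y": -4,"z": 0,"turn": 0},{"x": -0.4,"y": -4,"z": 0,"turn": 0},{"x": -0.4,"y": -3.5,"z": 0,"turn": 0},{"x": -0.4,"y": -3,"z": 0,"turn": 0},{"x": -0.4,"y": -1.5,"z": 0,"turn": 0},{"x": 0,"y": 0,"z": 0,"turn": 0},{"x": 0,"y": 0,"z": 0,"turn": 0},{"x": 0,"y": 0,"z": 0,"turn": 0}]'

```text
time: 38.65
ee_pos: [0.5345, 0.3159, 0.1614]
eef_rot: [3.14, -0.0, -0.003]
ft_force: [0.5, 0.2, 0.2]
gripper_width: 1.001
grip_force: 0.0
```

Emit:
servo_tool --series '[{"x": -0.5,"y": -0.9,"z": 0,"turn": 0},{"x": 0,"y": 0,"z": 1.5,"turn": 0},{"x": 0,"y": 0,"z": 2,"turn": 0},{"x": 0,"y": 0,"z": 2,"turn": 0},{"x": 0,"y": 0,"z": 2,"turn": 0},{"x": 0,"y": 0,"z": 1.6,"turn": 0},{"x": 0,"y": 0,"z": 1.1,"turn": 0},{"x": 0,"y": 0,"z": 0.6,"turn": 0},{"x": 0,"y": 0,"z": 0,"turn": 0},{"x": 0,"y": 0,"z": 0,"turn": 0}]'

```text
time: 39.65
ee_pos: [0.5291, 0.3279, 0.0539]
eef_rot: [-3.141, -0.001, -0.0]
ft_force: [0.6, 0.4, -0.3]
gripper_width: 1.003
grip_force: 0.0
```

Emit:
servo_tool --series '[{"x": 0,"y": 0,"z": 0,"turn": 0},{"x": 0,"y": 0,"z": 0,"turn": 0},{"x": 0,"y": 0,"z": 0,"turn": 0},{"x": 0,"y": 0,"z": 0,"turn": 0},{"x": 0,"y": 0,"z": 0,"turn": 0},{"x": 0,"y": 0,"z": 0,"turn": 0},{"x": 0,"y": 0,"z": 0,"turn": 0},{"x": 0,"y": 0,"z": 0,"turn": 0}]' --fingers 3.0

```text
time: 40.45
ee_pos: [0.5292, 0.3275, 0.0541]
eef_rot: [3.142, -0.001, -0.001]
ft_force: [-0.5, -0.8, 5.3]
gripper_width: 0.481
grip_force: 59.7
```

Emit:
servo_tool --series '[{"x": 0,"y": 0,"z": -0.5,"turn": 0},{"x": 0,"y": 0,"z": -1,"turn": 0},{"x": 0,"y": 0,"z": -1.5,"turn": 0},{"x": 0,"y": 0,"z": -1.5,"turn": 0},{"x": 0,"y": 0,"z": -1.3,"turn": 0},{"x": 0,"y": 0,"z": -0.7,"turn": 0},{"x": 0,"y": 1,"z": 0,"turn": 0},{"x": 0.4,"y": 2,"z": 0,"turn": 0},{"x": 0.4,"y": 3,"z": 0,"turn": 0},{"x": 0.4,"y": 3,"z": 0,"turn": 0}]'

```text
time: 41.45
ee_pos: [0.5401, 0.236, 0.1177]
eef_rot: [3.141, 0.001, 0.001]
ft_force: [0.9, -0.2, -1.4]
gripper_width: 0.473
grip_force: 60.1
```

Emit:
servo_tool --series '[{"x": 0.4,"y": 3,"z": 0,"turn": 0},{"x": 0.4,"y": 3,"z": 0,"turn": 0},{"x": 0.4,"y": 3,"z": 0,"turn": 0},{"x": 0.4,"y": 3,"z": 0,"turn": 0},{"x": 0.4,"y": 3,"z": 0,"turn": 0},{"x": 0.4,"y": 2.5,"z": 0,"turn": 0},{"x": 0.4,"y": 1.5,"z": 0,"turn": 0},{"x": 0,"y": 0.7,"z": 0,"turn": 0},{"x": 0,"y": 0,"z": 0,"turn": 0},{"x": 0,"y": 0,"z": 0,"turn": 0}]'

```text
time: 42.45
ee_pos: [0.5683, 0.0424, 0.1182]
eef_rot: [-3.14, 0.001, 0.001]
ft_force: [0.3, 0.3, -2.2]
gripper_width: 0.477
grip_force: 60.1
```

Emit:
servo_tool --series '[{"x": 0.1,"y": 0.5,"z": 0,"turn": 0},{"x": 0.1,"y": 0.4,"z": 0,"turn": 0},{"x": 0,"y": 0,"z": 0.5,"turn": 0},{"x": 0,"y": 0,"z": 1.2,"turn": 0},{"x": 0,"y": 0,"z": 1.5,"turn": 0},{"x": 0,"y": 0,"z": 1.2,"turn": 0},{"x": 0,"y": 0,"z": 0.7,"turn": 0},{"x": 0,"y": 0,"z": 0.4,"turn": 0},{"x": 0,"y": 0,"z": 0,"turn": 0},{"x": 0,"y": 0,"z": 0,"turn": 0}]'

```text
time: 43.45
ee_pos: [0.571, 0.0318, 0.0636]
eef_rot: [-3.142, -0.001, -0.0]
ft_force: [-0.5, -0.9, -2.3]
gripper_width: 0.477
grip_force: 60.1
```

Emit:
servo_tool --series '[{"x": 0,"y": 0,"z": 0.2,"turn": 0},{"x": 0,"y": 0,"z": 0.2,"turn": 0},{"x": 0,"y": 0,"z": 0.1,"turn": 0},{"x": 0,"y": 0,"z": 0.05,"turn": 0},{"x": 0,"y": 0,"z": 0.05,"turn": 0},{"x": 0,"y": 0,"z": 0,"turn": 0},{"x": 0,"y": 0,"z": 0,"turn": 0}]'

```text
time: 44.15
ee_pos: [0.5706, 0.0318, 0.0573]
eef_rot: [-3.142, -0.0, -0.0]
ft_force: [0.0, -0.1, -1.2]
gripper_width: 0.481
grip_force: 60.1
```

Emit:
servo_tool --series '[{"x": 0,"y": 0,"z": 0.05,"turn": 0},{"x": 0,"y": 0,"z": 0.05,"turn": 0},{"x": 0,"y": 0,"z": 0,"turn": 0}]'

```text
time: 44.45
ee_pos: [0.571, 0.0317, 0.057]
eef_rot: [-3.142, -0.001, -0.0]
ft_force: [1.4, 0.2, 4.0]
gripper_width: 0.476
grip_force: 60.3
```

Emit:
servo_tool --series '[{"x": 0,"y": 0,"z": 0,"turn": 0},{"x": 0,"y": 0,"z": 0,"turn": 0},{"x": 0,"y": 0,"z": 0,"turn": 0},{"x": 0,"y": 0,"z": 0,"turn": 0},{"x": 0,"y": 0,"z": 0,"turn": 0},{"x": 0,"y": 0,"z": 0,"turn": 0}]' --fingers 8.54

```text
time: 45.05
ee_pos: [0.5706, 0.0318, 0.0563]
eef_rot: [-3.142, 0.0, -0.0]
ft_force: [0.6, -0.0, 0.5]
gripper_width: 1.001
grip_force: 0.0
```

Emit:
servo_tool --series '[{"x": 0,"y": 0,"z": -0.5,"turn": 0},{"x": 0,"y": 0,"z": -1.5,"turn": 0},{"x": 0,"y": 0,"z": -2.5,"turn": 0},{"x": 0,"y": 0,"z": -3,"turn": 0},{"x": 0,"y": 0,"z": -3,"turn": 0},{"x": 0,"y": 0,"z": -3,"turn": 0},{"x": 0,"y": 0,"z": -3,"turn": 0},{"x": 0,"y": 0,"z": -1,"turn": 0},{"x": 0,"y": 0,"z": 0,"turn": 0},{"x": 0,"y": 0,"z": 0,"turn": 0}]'

```text
time: 46.05
ee_pos: [0.5698, 0.0317, 0.2304]
eef_rot: [3.141, 0.002, -0.0]
ft_force: [-0.1, 0.2, 0.1]
gripper_width: 1.006
grip_force: 0.0
```

```bash
python3 - <<'E'
from h import *
import pickle
c=r.calibration("wrist");print(r.get_obs()["ee_pos"].round(4));f=r.grab_frame("wrist");pickle.dump(c,open("w7.pkl","wb"))
cv2.imwrite("pics/w7.png",f);s=r.grab_frame("scene");cv2.imwrite("pics/s7.png",cv2.resize(s[175:285,210:390],None,fx=4.4,fy=4.4,interpolation=cv2.INTER_CUBIC))
E
```

```text
[0.5698 0.0317 0.2304]
```

View pics/w7.png

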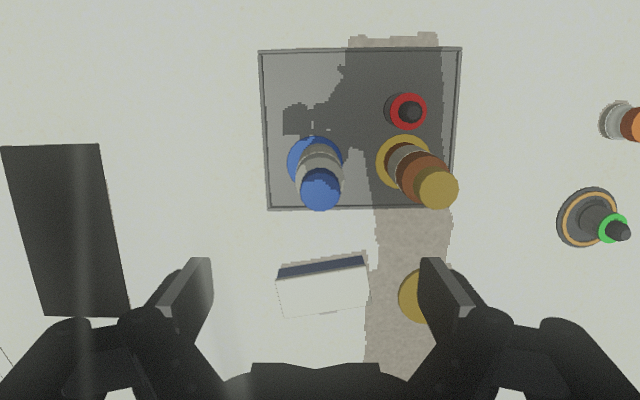

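View pics/s7.png

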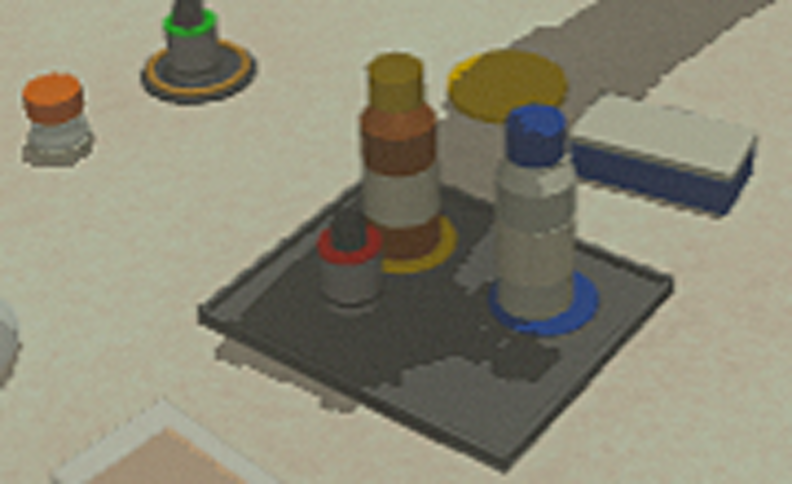

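The wrist and scene views show the amber bottle on the yellow pad, the blue one on its pad a few mm off-centre, and the lens in the seat. The red lens, pot and box look unmoved. Next I'll measure the cap axes.

```bash
python3 - <<'E'
from h import *
import pickle
c=pickle.load(open("w7.pkl","rb"))
S=lambda x,y:(210+(x+.5)/4.4-.5,175+(y+.5)/4.4-.5)
for n,w,s,pw in[("b",(320.5,189),(537,118),(315,163)),("y",(438,189),(396,67),(404,162))]:
    x,e=tri([ray("w",w,c),ray("scene",S(*s))])
    print(n,"tri",x.round(4),np.round(e,4),"w",atz("w",w,.121,c).round(4),"s",atz("scene",S(*s),.121).round(4),"pad w",atz("w",pw,.006,c).round(4))
E
```

```text
b tri [0.5733 0.0291 0.1228] [0.0022 0.0022] w [0.5743 0.0275 0.121 ] s [0.5693 0.029  0.121 ] pad w [0.5709 0.0315 0.006 ]
y tri [ 0.5742 -0.0588  0.1222] [0.001 0.001] w [ 0.5744 -0.0601  0.121 ] s [ 0.5724 -0.0591  0.121 ] pad w [ 0.5722 -0.0626  0.006 ]
```

Both bottles are within about 5 mm of their pad centres (13 mm allowed) and upright. Handing in.

```bash
python3 -c "
from station import r
print(r.hand_in())"
```

```text
the job is handed in; nothing more can be done
None
```

I handed the job in with the green objective in the lens seat (about 1 mm off centre), both bottles upright on their own pads (about 5 mm off), and everything released; no verdict came back.

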